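# Shim and wedge the hardness tester's jaw

### The arm

A 6-joint arm with a two-finger parallel gripper is mounted at the origin on the work surface. World frame = base frame: x ahead of the robot, y to its left, z up, the work surface at z = 0. Lengths are in m, angles in rad, forces in N, time in s.
With the tool pointing down it reaches from about 0.3 to 0.775 m from the base axis. Payload 14.6 kg.
Tool frame: the origin (TCP) lies midway between the tips of the shut fingers; the grasp point (between the pads) lies 19 mm behind it (r.grasp_offset is the distance from the TCP to the grasp point, in m); z points along the fingers, x is the direction in which the jaws open and shut, and the axes are right-handed (so a half turn about z gives the same grasp; the last joint's range is limited). The gripper opens to 85 mm and grips with 20 to 120 N. Pads are 22 mm wide; open, the fingers measure 114 mm over their backs; the gripper's body (76 mm by 85 mm) begins 54 mm behind the grasp point. The pads swing forward as they close: fully open they stand 13 mm farther back than shut.
Start: joints at [1.197, 0.3, 1.521, -0, 1.321, -0.067], TCP at [0.166, 0.524, 0.202] pointing down, gripper open.
Joint ranges: [-3.03, 3.03], [-0.79, 2.21], [0.23, 2.52], [-1.04, 4.18], [0, 3.07], [-2.55, 2.55]. Speed limits (rad/s): [2.22, 2.22, 2.57, 3.14, 3.14, 3.14].

### API

Orientations are given as a rotation vector (axis times angle).
In Python, from rig import r, cams gives the robot as it stands. Calls block until the motion is done:
- r.move_ptp(position, orientation): joint-space move of the TCP to a pose.
- r.line_to(position, frame=None, rate=0.15, max_force=None): straight line of the TCP; frame=None keeps the orientation; rate is the mean speed in m/s. With max_force (N) it stops when the force on the tool has changed by that much, and returns True; else False.
- r.goto_joints(angles): joint-space move.
- r.ungrasp() and r.grab(): open the fingers fully, or close them until they stop; the grip force is fixed at half the most.
- r.wait(seconds).
- r.inverse_kinematics(position, orientation): joint angles nearest the present ones, or None.
- r.sense(): the state.
- cams.capture(name): name is "scene" or "top"; returns a dict with "img" (420x560x3 uint8, blue, green, red), "fx", "fy", "cx", "cy" (pixels), "k1" (the pictures are not rectified: a ray, as slopes to the right and down, at radius r is drawn at 1 + k1 r^2 times it, then the intrinsics apply), "R" (3x3) and "t" (3): a world point X has camera coordinates R X + t. Camera axes: x right, y down, z forward; pixel columns grow to the right and rows downward; lengths in m; the calibration is good to about 2 mm. A picture is of the moment at which its call begins. There is no depth.
A pose or a line that the arm cannot do raises r.MotionError and nothing moves.
- r.hand_in(): hands the job in, once; it reports no verdict.
Trained networks look in the newest picture that a camera, given by its name, has taken for a name from the list of things; names that differ only in an ending like _2 or _b are one class to them, and where a whole thing is asked for, a point or a joint stands for the part that bears it (a point fixed in the world has none). Each returns a list of dicts, best first, with "score" (0 to 1); they miss things now and then, are a little off and sometimes report something else, mostly with a low value. They report only what shows in the picture. A call takes as long as a camera call.
- cams.cut_out(label, camera): "pixels" (420x560 bool, what is visible of it) and "rect" ([left, top, width, height] in pixels, round what is visible of it).
The state is a dict: "time": time; "joints": joint angles; "qd": joint speeds; "tau": joint torques, N m; "tool_pos": TCP position; "orientation": TCP orientation; "force": force on the tool from outside, world axes, zero at the start; "ft_torque": the same for the moment, N m; "gripper_width": opening from 0.0 (shut) to 1.0 (fully open).
Only numpy, scipy, OpenCV 4.12 (cv2) and the standard library are available. Lean on these libraries where they do the work, as an engineer would, in place of code of your own. Each camera call takes 0.05 s, during which the arm holds its last target. There are 200 camera calls.

### The job

Set up the tablet hardness tester for its load-cell check: first slide the jaw until its pointer is level with the red clip, then stand white spacers side by side on the bed between anvil and jaw until there is no room for another (one or two are needed). Then push the orange wedge down, slope towards the jaw, between the last spacer and the jaw until you feel it tight against both, gently enough that the jaw stays at the red clip, and finish while still gripping the wedge and pressing it down. Leave spare spacers and everything else on the bench alone.

Things in the scene. Friction and masses are not known exactly. Their poses are not given: they have to be found in the camera images.
- tester: Tablet hardness tester, fixed; origin on the bench. Bed 70 wide (x), running along y, its top 30 mm above the bench. Fixed anvil (44 wide): upright face at y = -60 looking to +y, top 80 above the bench. White console with blue top, 90 high, at y -230 to -110, x -40 to 125. Clip rail, 24 high, along the bed's +x side. The spacers go between anvil and jaw, standing on the bed, thickness along y.
- jaw: Sliding jaw (44 wide) on the bed, axes as the tester. Slides 90 mm along y (-y = to the anvil), takes about 9 N to move and stays where left. Origin at the toe (foot) of its working face, at bed height. The face slopes: y = 0.35 x height, to its top 50 mm above the bed, so the gap to the anvil widens upwards. Head y 0 to 35, then a 20 high deck to y = 100.
- jaw_grip (a point): Point in the jaw's blue upright grip (30 along x, 14 along y), 44 mm above the bed, 78 mm behind (+y of) the toe. The grip rises from 20 to 60 mm above the bed. It can be pinched from above across its 14 mm (fingers closing along the tester's y).
- jaw_pointer (a point): Tip of the black pointer on the jaw's +x side, 30 mm behind (+y of) the toe of the jaw face. Axes as the tester.
- red_mark (a point): Top of the red clip on the clip rail, mid-thickness (4 mm along y), 46 mm above the bench. Axes as the tester. The jaw is set when its pointer is level with it along y. (The grey clip about 20 mm to one side is not meant.) With the jaw set, anvil to toe at bed height is about 31 or 51 mm, give or take a few: room for one or for two spacers, then the wedge.
- spacer1_center (a point): Centre (half-way up) of one of three like white spacers (about 0.12 kg) standing on a blue tray (floor 6 mm, rim 12 mm above the bench). 87 tall: a body 40 (x) x 20 (y, its thickness) x 52 tall and, centred on it, a black grip post 24 (x) x 12 (y) x 35 tall. The point is 43.5 mm above the underside; z up.
- spacer2_center (a point): Centre (half-way up) of one of three like white spacers (about 0.12 kg) standing on a blue tray (floor 6 mm, rim 12 mm above the bench). 87 tall: a body 40 (x) x 20 (y, its thickness) x 52 tall and, centred on it, a black grip post 24 (x) x 12 (y) x 35 tall. The point is 43.5 mm above the underside; z up.
- spacer3_center (a point): Centre (half-way up) of one of three like white spacers (about 0.12 kg) standing on a blue tray (floor 6 mm, rim 12 mm above the bench). 87 tall: a body 40 (x) x 20 (y, its thickness) x 52 tall and, centred on it, a black grip post 24 (x) x 12 (y) x 35 tall. The point is 43.5 mm above the underside; z up.
- wedge: Loose orange wedge (about 0.14 kg), origin at the middle of its foot, z up. 93 tall: a body 40 wide (x), 58 tall, 18 thick (y) at the foot, 38 at the top and on it a grip post 24 (x) x 12 (y) x 35 tall, centred at y = 5. Its -y face is upright (y = -9); its +y face slopes outward 0.35 mm per mm of height, like the jaw's.
- wedge_center (a point): Centre of the wedge: on its post's vertical axis, 46.5 mm above its foot, 14 mm from its upright -y face. In use that face goes against the spacer and the slope against the jaw, axes as the tester; it comes tight with its foot a few to 40 mm above the bed.
- rack: Aluminium rack, fixed, axes as the wedge that stands in its pocket thin end down, 6 mm above the bench; pocket walls to 30 mm above the bench, 1.5 mm play. Lift the wedge straight up. Origin on the bench under the wedge.
- amber_jar: Bystander: small amber jar, 60 mm wide, 85 mm tall; origin at its underside.
- white_bottle: Bystander: white bottle with blue cap, 52 mm wide, 100 mm tall; origin at its underside.
- beaker: Bystander: open glass beaker, 70 mm wide, 90 mm tall; origin at its underside.
- brush: Bystander: small brush lying on the bench, 170 mm long.
- dish: Bystander: shallow steel dish, 90 mm wide, 20 mm tall; origin at its underside.
- weight: Bystander: brass weight, 36 mm wide, 45 mm tall; origin at its underside.

How it is judged:
By the outcome, as a careful person would: the job done as asked, in the order asked, and still so for the second after the job is handed in, while the arm keeps its last pose, push and grip.
It also fails if it takes over 72 s, if anything falls off the work surface, if the arm or the gripper's body presses on something with over 40 N, if the wrist force passes 120 N, or if a joint passes its speed limit or range.

## Working session

There is one attempt and no reset: what is moved stays moved. The work goes in short steps, each a Python script; the robot and the scene stay as the last script left them, time stands still between calls to the robot, and variables do not carry over. Pictures are saved under pics/ and viewed, about 8 in all and at most 12, crops included, and the job is handed in when it is done.

```bash
mkdir -p pics; ls; python3 - <<'E'
from rig import r,cams
import cv2
for n in("scene","top"):
    c=cams.capture(n); cv2.imwrite(f"pics/{n}0.png",c["img"])
    print(n,c["fx"],c["fy"],c["cx"],c["cy"],c["k1"],c["R"],c["t"])
    for l in["tester","jaw","jaw_grip","jaw_pointer","red_mark","spacer1_center","wedge","rack"]:
        for d in cams.cut_out(l,n)[:4]: print(l,round(d["score"],2),d["rect"])
s=r.sense();print(s)
E
```

```text
pics
scene 472.789352814655 472.789352814655 275.4317702021496 211.9737922794113 0.01745195021380281 [[-0.88747806  0.46084887  0.00100788]
 [ 0.27610148  0.53344995 -0.7994993 ]
 [-0.368986   -0.70925981 -0.60066618]] [ 0.52566573 -0.10061256  1.56899115]
tester 0.93 [212.7, 180.4, 117.6, 122.3]
tester 0.56 [254.7, 141.5, 17.4, 29.2]
jaw 0.75 [288.3, 236.8, 30.1, 38.0]
jaw_grip 0.96 [284.1, 237.7, 35.4, 39.5]
red_mark 0.67 [296.2, 169.6, 16.8, 25.1]
spacer1_center 0.73 [325.1, 197.6, 17.8, 33.8]
wedge 0.82 [295.1, 171.5, 16.0, 23.0]
rack 0.63 [290.6, 190.2, 26.9, 14.9]
rack 0.33 [282.2, 236.3, 39.4, 41.6]
top 393.1441835312659 393.1441835312659 281.7647166711183 205.07865303687953 0.012858963597741831 [[-0.00967753 -0.99991627 -0.0085909 ]
 [-0.98788387  0.01089117 -0.15481229]
 [ 0.15489289  0.00698861 -0.98790655]] [-0.00088441  0.61794119  0.87087771]
tester 0.73 [168.1, 161.8, 175.5, 70.7]
jaw 0.72 [186.2, 199.2, 46.9, 25.4]
jaw_grip 0.63 [189.3, 203.6, 42.3, 18.0]
jaw_pointer 0.72 [320.3, 269.9, 23.6, 33.3]
jaw_pointer 0.61 [184.1, 200.4, 50.2, 22.8]
spacer1_center 0.64 [256.0, 278.9, 7.0, 19.9]
wedge 0.55 [317.6, 275.8, 20.3, 17.8]
wedge 0.19 [409.2, 258.4, 37.1, 21.7]
rack 0.78 [318.1, 269.4, 26.5, 31.6]
rack 0.72 [320.7, 277.7, 19.0, 16.9]
{'time': 0.9, 'joints': array([ 1.19742453e+00,  2.99899144e-01,  1.52099447e+00, -9.06305606e-06,
        1.32066396e+00, -6.65655806e-02]), 'qd': array([-0.00160596,  0.00025869, -0.00039616,  0.00113399, -0.00156325,
        0.00243814]), 'tau': array([ 1.65144775e-03, -5.43333006e+01, -3.61982703e+01, -2.74112705e-05,
        6.42332034e-04,  2.93992559e-05]), 'tool_pos': array([0.16609643, 0.52432286, 0.20158339]), 'orientation': array([-2.53478442e+00, -1.85590970e+00, -5.39234916e-05]), 'force': array([ 0.7244405 , -0.37403288,  0.15936945]), 'ft_torque': array([ 0.01299266,  0.02048601, -0.01646097]), 'gripper_width': 1.0026938874245954}
```

```bash
python3 - <<'E'
import cv2
s=cv2.imread("pics/scene0.png");t=cv2.imread("pics/top0.png")
cv2.imwrite("pics/sc.png",cv2.resize(s[130:310,190:390],(800,720),interpolation=cv2.INTER_CUBIC)[:600] if 0 else cv2.resize(s[140:290,190:390],(800,600),interpolation=cv2.INTER_CUBIC))
cv2.imwrite("pics/tc.png",cv2.resize(t[150:320,155:365],(741,600),interpolation=cv2.INTER_CUBIC))
E
```

```text
(no output)
```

View pics/sc.png

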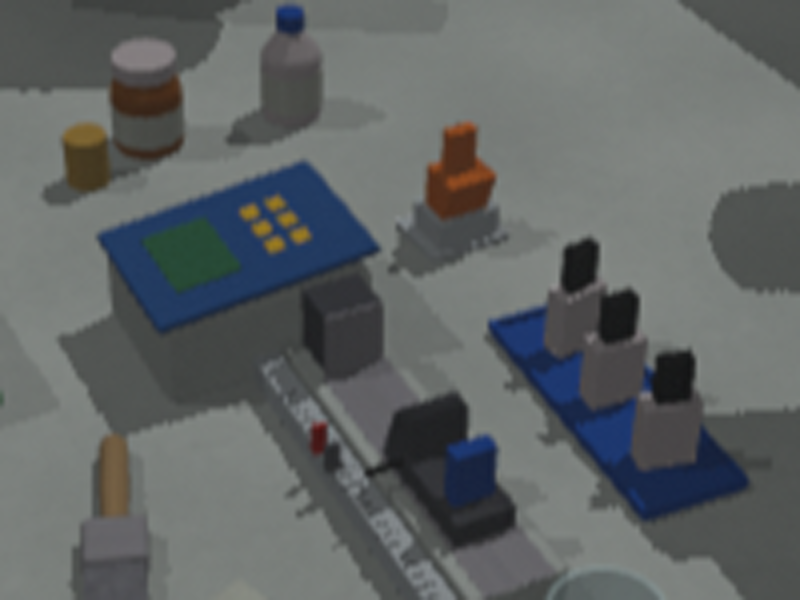

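View pics/tc.png

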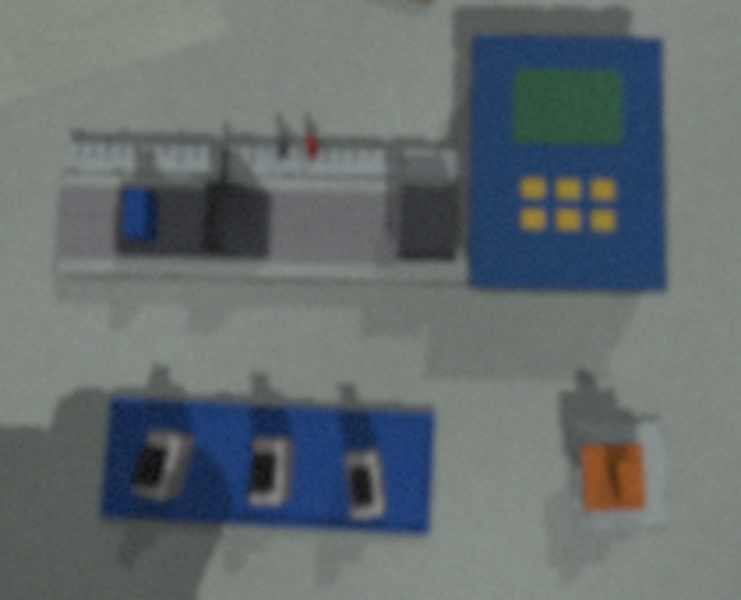

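View pics/top0.png

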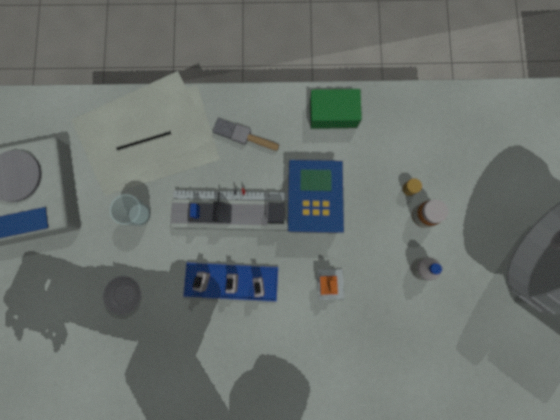

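The scene crop shows the red clip at crop px (318,437), with the grey clip next to it and the pointer at (372,470). The wedge is in its rack at (460,180) and the three spacers are on the tray. The top view agrees: the tester is roughly world-aligned with the anvil towards −y, the jaw has to move about 50 mm to −y, and each spacer has its own yaw. Next I'll fit the poses with rendered silhouettes in both cameras.

```bash
cat > h.py <<'E'
import numpy as np, cv2
from scipy.optimize import minimize
def proj(c,P):
    K=np.array([[c["fx"],0,c["cx"]],[0,c["fy"],c["cy"]],[0,0,1]])
    return cv2.projectPoints(np.asarray(P,float).reshape(-1,3),cv2.Rodrigues(c["R"])[0],np.asarray(c["t"],float),K,np.array([c["k1"],0,0,0,0]))[0][:,0]
def ray(c,uv):
    K=np.array([[c["fx"],0,c["cx"]],[0,c["fy"],c["cy"]],[0,0,1]])
    n=cv2.undistortPoints(np.array([[uv]],float),K,np.array([c["k1"],0,0,0,0]))[0,0]
    R=np.array(c["R"]);return -R.T@np.array(c["t"]),R.T@np.array([n[0],n[1],1])
def at_z(c,uv,z):
    o,d=ray(c,uv);return o+d*(z-o[2])/d[2]
def tri(cs,uvs):
    A=np.zeros((3,3));b=np.zeros(3)
    for c,uv in zip(cs,uvs):
        o,d=ray(c,uv);d=d/np.linalg.norm(d);M=np.eye(3)-np.outer(d,d);A+=M;b+=M@o
    return np.linalg.solve(A,b)
def box(x0,x1,y0,y1,z0,z1): return np.array([[x,y,z] for x in(x0,x1) for y in(y0,y1) for z in(z0,z1)])/1000
def place(P,p):
    c,s=np.cos(p[2]),np.sin(p[2]);return P@np.array([[c,-s,0],[s,c,0],[0,0,1]]).T+[p[0],p[1],0]
def render(c,parts,p,shape=(420,560),S=16):
    m=np.zeros(shape,np.uint8)
    for P in parts:
        uv=proj(c,place(P,p));h=cv2.convexHull(uv.astype(np.float32))
        cv2.fillConvexPoly(m,np.round(h*S).astype(np.int32),255,cv2.LINE_AA,4)
    return m.astype(float)/255
def fit(cs,masks,parts,p0,yaws):
    B=lambda m:cv2.GaussianBlur(m.astype(float),(0,0),1.)
    T=[B(m) for m in masks];best=None
    f=lambda p:sum(((B(render(c,parts,p))-t)**2).sum() for c,t in zip(cs,T))
    for y in yaws:
        q=minimize(f,[p0[0],p0[1],y],method="Nelder-Mead",options=dict(initial_simplex=[[p0[0],p0[1],y],[p0[0]+.01,p0[1],y],[p0[0],p0[1]+.01,y],[p0[0],p0[1],y+.2]],xatol=1e-4,fatol=1e-3))
        if best is None or q.fun<best.fun: best=q
    return best.x,best.fun
E
cat > fit0.py <<'E'
from rig import r,cams
from h import *
C=[cams.capture(n) for n in("scene","top")]
H=[cv2.cvtColor(c["img"],cv2.COLOR_BGR2HSV) for c in C]
def comp(m,near=None):  # largest comp
    n,l,s,ce=cv2.connectedComponentsWithStats(m.astype(np.uint8));k=1+np.argmax(s[1:,4]);return l==k
def roi(m,x0,y0,x1,y1):
    o=np.zeros(m.shape,bool);o[y0:y1,x0:x1]=m[y0:y1,x0:x1];return o
# console top
R=[(205,170,295,230),(282,155,350,240)]
M=[]
for h,q in zip(H,R):
    b=(h[...,0]>100)&(h[...,0]<125)&(h[...,1]>110);b=comp(roi(b,*q))
    hull=cv2.convexHull(np.argwhere(b)[:,::-1].astype(np.int32));m=np.zeros(b.shape,np.uint8);cv2.fillConvexPoly(m,hull,1);M.append(m>0)
top=[box(-40,125,-230,-110,90,90)]
p0=at_z(C[1],(265,210),.03)
for cs,ms in((C,M),(C[:1],M[:1]),(C[1:],M[1:])): print("tester",fit(cs,ms,top,p0,[-.1,.1]))
# wedge
O=[comp((h[...,0]>3)&(h[...,0]<14)&(h[...,1]>150)&roi(np.ones(h.shape[:2],bool),*q)) for h,q in zip(H,[(285,165,325,205),(312,265,350,305)])]
V=lambda z:[[x,y,z] for x in(-20,20) for y in(-9,9+.35*z)]
wz=[np.array(V(24)+V(58))/1000+[0,0,.006],box(-12,12,-1,11,64,99)]
w0=at_z(C[1],(329,285),.06)
for k in range(4):
  y=k*np.pi/2
  print("wedge",y,fit(C,O,wz,w0,[y-.2,y+.2]))
print([m.sum() for m in M+O])
# red
for l in("red",):
  U=[]
  for h,c,q in zip(H,C,[(262,240,280,258),(236,178,252,198)]):
    m=roi(((h[...,0]<8)|(h[...,0]>170))&(h[...,1]>110),*q);a=np.argwhere(m)[:,::-1];U.append(a.mean(0));print("red",len(a),a.min(0),a.max(0),a.mean(0))
  print(tri(C,U))
# jaw grip blue
G=[comp(roi((h[...,0]>100)&(h[...,0]<125)&(h[...,1]>130),*q)) for h,q in zip(H,[(295,245,318,270),(186,198,202,222)])]
for k in range(2): print("grip",k,G[k].sum(),np.argwhere(G[k]).mean(0)[::-1])
gb=[box(-15,15,-7,7,50,90)]
print("grip",fit(C,G,gb,at_z(C[1],np.argwhere(G[1]).mean(0)[::-1],.08),[0,.1]))
E
python3 fit0.py
```

```text
tester (array([ 0.59509953,  0.09001685, -0.01926414]), np.float64(302.3382309481255))
tester (array([0.58788034, 0.09821527, 0.06022871]), np.float64(33.58241114697255))
tester (array([ 0.59629259,  0.08887713, -0.03224451]), np.float64(62.50628819021054))
wedge 0.0 (array([ 0.43389856, -0.12002855, -0.03859132]), np.float64(92.6278854440854))
wedge 1.5707963267948966 (array([ 0.44292063, -0.11470176,  1.17251878]), np.float64(114.54393003441018))
wedge 3.141592653589793 (array([ 0.4375165 , -0.10219816,  2.8580398 ]), np.float64(131.54048578119819))
wedge 4.71238898038469 (array([ 0.42665896, -0.11217373,  4.7637724 ]), np.float64(115.29948585258344))
[np.int64(1628), np.int64(3873), np.int64(230), np.int64(248)]
red 20 [268 246] [270 252] [269.05 249.15]
red 9 [242 189] [244 193] [243.         190.55555556]
[0.65582039 0.08514221 0.03500354]
grip 0 167 [306.96407186 256.95808383]
grip 1 119 [194.14285714 210.53781513]
grip (array([0.60343746, 0.19127622, 0.3899847 ]), np.float64(46.72755607680628))
```

```bash
cat >> fit0.py <<'E'
def ov(c,mask,parts,p,q,S=5):
    im=cv2.resize(c["img"],None,fx=S,fy=S,interpolation=cv2.INTER_CUBIC)
    ct,_=cv2.findContours(cv2.resize(mask.astype(np.uint8),None,fx=S,fy=S,interpolation=cv2.INTER_NEAREST),0,1)
    cv2.drawContours(im,ct,-1,(0,255,255),1)
    for P in parts:
        h=cv2.convexHull(((proj(c,place(P,p))+.5)*S).astype(np.float32));cv2.polylines(im,[h.astype(np.int32)],True,(255,0,255),1)
    return im[q[1]*S:q[3]*S,q[0]*S:q[2]*S]
E
cat > ov.py <<'E'
from fit0 import *
pt,_=fit(C,M,top,p0,[-.02]); pw,_=fit(C,O,wz,w0,[0])
a=[ov(C[0],M[0],top,pt,(205,170,295,230)),ov(C[1],M[1],top,pt,(275,155,350,240)),ov(C[0],O[0],wz,pw,(285,165,325,210)),ov(C[1],O[1],wz,pw,(310,260,350,305))]
cv=np.zeros((600,800,3),np.uint8)
for im,(x,y) in zip(a,[(0,0),(425,0),(0,310),(210,310)]):
    im=im[:600-y,:800-x];cv[y:y+im.shape[0],x:x+im.shape[1]]=im
cv2.imwrite("pics/ov1.png",cv)
E
python3 ov.py >/dev/null
```

```text
(no output)
```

View pics/ov1.png

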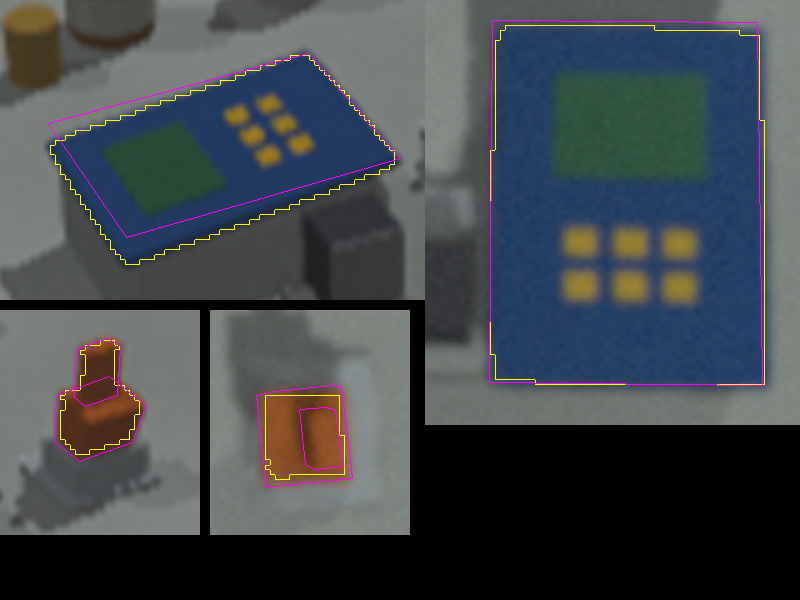

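The console's blue slab has visible blue sides, so I need to model its thickness. My colour thresholds were also too tight. I'll refit with half-way thresholds and add the spacers.

```bash
sed -i 's/h\[...,1\]>110);b=comp/h[...,1]>90);b=comp/; s/h\[...,1\]>150/h[...,1]>95/; s/h\[...,0\]<14/h[...,0]<17/; s/h\[...,1\]>130),\*q/h[...,1]>95),*q/' fit0.py
cat > f2.py <<'E'
from fit0 import *
print('----')
for z0 in (90,86,82,78,74):
    tb=[box(-40,125,-230,-110,z0,90)]
    print(z0,[ (np.round(a,4),round(b,1)) for a,b in (fit(cs,ms,tb,p0,[-.05,.03]) for cs,ms in((C,M),(C[:1],M[:1]),(C[1:],M[1:])))])
for cs,ms in((C,O),(C[:1],O[:1]),(C[1:],O[1:])):print("w",fit(cs,ms,wz,w0,[-.1,.1]))
for cs,ms in((C,G),(C[:1],G[:1]),(C[1:],G[1:])):print("g",fit(cs,ms,gb,[.603,.19],[0]))
# spacers: not-blue inside tray / tray region
for h,c,q in zip(H,C,[(318,195,372,262),(186,262,280,302)]):
    print(h[q[1]:q[3]:6,q[0]:q[2]:6].tolist()[:0])
for l in("spacer1_center",):
  for i,n in enumerate(("scene","top")):
    for d in cams.cut_out(l,n): print(n,d["score"],d["rect"],d["pixels"].sum())
# chroma check
for n,i,pts in(("scene",0,[(345,255),(345,272),(357,250),(330,222),(337,203),(400,230),(355,262)]),("top",1,[(203,281),(198,281),(234,283),(258,288),(246,280),(240,310)])):
    for p in pts: print(n,p,C[i]["img"][p[1],p[0]],H[i][p[1],p[0]])
E
python3 f2.py | sed -n '/----/,$p'
```

```text
----
90 [(array([ 0.5951,  0.0897, -0.0193]), np.float64(279.7)), (array([0.5872, 0.0972, 0.0659]), np.float64(51.0)), (array([ 0.596 ,  0.0888, -0.0306]), np.float64(43.0))]
86 [(array([ 0.5948,  0.0893, -0.0156]), np.float64(221.9)), (array([0.5869, 0.0945, 0.0601]), np.float64(41.3)), (array([ 0.596 ,  0.0887, -0.0292]), np.float64(47.4))]
82 [(array([ 0.5961,  0.0896, -0.0227]), np.float64(183.2)), (array([0.5852, 0.0918, 0.0609]), np.float64(48.1)), (array([ 0.5953,  0.0889, -0.0266]), np.float64(56.5))]
78 [(array([5.925e-01, 8.850e-02, 2.000e-04]), np.float64(168.4)), (array([0.5908, 0.0902, 0.0263]), np.float64(67.3)), (array([ 0.5958,  0.0889, -0.0274]), np.float64(60.9))]
74 [(array([ 0.5967,  0.0886, -0.0258]), np.float64(179.9)), (array([0.5908, 0.0868, 0.0172]), np.float64(101.0)), (array([ 0.5969,  0.0889, -0.0291]), np.float64(66.3))]
w (array([ 0.43442375, -0.11922715, -0.00464229]), np.float64(32.82151723756223))
w (array([ 0.43480324, -0.11959425,  0.23789443]), np.float64(12.103213231959149))
w (array([ 0.43489875, -0.119298  ,  0.01630529]), np.float64(17.12064247
[... 226 characters left out ...]
64(7.138610395191282))
[]
[]
scene 0.84 [326.5, 199.6, 15.7, 31.4] 316
scene 0.54 [297.9, 175.5, 17.0, 20.9] 242
top 0.75 [256.3, 279.9, 5.0, 17.1] 185
scene (345, 255) [74 40 24] [110 172  74]
scene (345, 272) [127 131 126] [ 66  10 131]
scene (357, 250) [73 71 73] [150   7  73]
scene (330, 222) [76 74 77] [160  10  77]
scene (337, 203) [27 26 27] [150   9  27]
scene (400, 230) [123 126 122] [ 68   8 126]
scene (355, 262) [71 39 24] [110 169  71]
top (203, 281) [113 112 114] [165   4 114]
top (198, 281) [18 17 21] [173  49  21]
top (234, 283) [111 113 116] [ 12  11 116]
top (258, 288) [28 30 31] [20 25 31]
top (246, 280) [116  60  27] [109 196 116]
top (240, 310) [129 134 128] [ 65  11 134]
```

```bash
cat > f3.py <<'E'
from fit0 import *
print('----')
g=C[1]["img"].mean(2)
for x in(222,226,268,274,280): print("col",x,[int(v) for v in g[190:236,x]])
for y in(206,212,218): print("row",y,[int(v) for v in g[y,160:290]])
for v,u in((270,),): pass
E
sed -i '/^for v,u/d' f3.py
python3 f3.py | sed -n '/----/,$p'; python3 - <<'E'
import cv2
t=cv2.imread("pics/top0.png")
cv2.imwrite("pics/tz.png",cv2.resize(t[178:238,165:295],(800,369),interpolation=cv2.INTER_CUBIC))
E
```

```text
----
col 222 [89, 102, 108, 104, 94, 92, 93, 91, 87, 86, 83, 73, 58, 46, 43, 42, 45, 42, 44, 47, 49, 50, 48, 49, 49, 52, 50, 48, 52, 55, 52, 56, 64, 90, 106, 118, 120, 118, 111, 107, 113, 117, 118, 117, 117, 116]
col 226 [89, 101, 113, 116, 117, 117, 121, 117, 114, 100, 94, 90, 81, 69, 55, 49, 45, 49, 47, 49, 47, 46, 52, 52, 48, 50, 52, 51, 50, 52, 54, 59, 70, 87, 106, 117, 120, 121, 111, 104, 109, 113, 119, 118, 120, 118]
col 268 [92, 91, 93, 92, 89, 86, 85, 92, 92, 89, 84, 83, 79, 74, 72, 70, 67, 67, 67, 70, 68, 65, 67, 66, 64, 62, 65, 62, 66, 68, 61, 61, 63, 81, 98, 112, 116, 118, 117, 107, 106, 108, 108, 112, 113, 112]
col 274 [94, 97, 108, 112, 105, 95, 95, 96, 94, 88, 86, 82, 71, 63, 56, 55, 55, 58, 54, 54, 56, 54, 54, 59, 55, 57, 55, 52, 56, 55, 52, 48, 51, 69, 96, 111, 120, 119, 114, 108, 104, 108, 112, 112, 112, 111]
col 280 [87, 88, 101, 111, 112, 105, 101, 96, 96, 89, 83, 83, 74, 65, 56, 59, 59, 56, 57, 57, 56, 51, 56, 56, 57, 56, 56, 55, 57, 55, 52, 51, 49, 70, 93, 109, 116, 115, 115, 108, 101, 105, 110, 111, 109, 111]
row 206 [128, 127, 128, 128, 128, 130, 131, 128, 130,
[... 1002 characters left out ...]
1, 103, 93, 80, 70, 76, 76, 67, 58, 58, 58, 57, 57, 54, 55, 56, 57, 57, 58, 56, 56, 50, 52, 60, 67, 69, 67, 63, 64]
row 218 [130, 132, 133, 134, 129, 132, 131, 129, 132, 128, 119, 110, 108, 106, 106, 107, 107, 106, 107, 108, 107, 106, 106, 109, 105, 106, 99, 77, 62, 53, 50, 50, 50, 48, 50, 50, 53, 52, 54, 53, 55, 53, 56, 56, 58, 57, 54, 55, 56, 56, 55, 50, 41, 35, 35, 40, 41, 41, 45, 49, 48, 50, 52, 51, 53, 53, 50, 52, 55, 56, 68, 85, 100, 107, 107, 107, 104, 106, 106, 106, 107, 107, 108, 110, 106, 107, 108, 109, 106, 109, 106, 106, 107, 104, 108, 109, 105, 108, 106, 110, 105, 103, 99, 98, 94, 93, 85, 78, 66, 59, 59, 56, 57, 57, 56, 53, 53, 58, 56, 56, 57, 59, 54, 54, 62, 69, 69, 64, 60, 62]
```

View pics/tz.png

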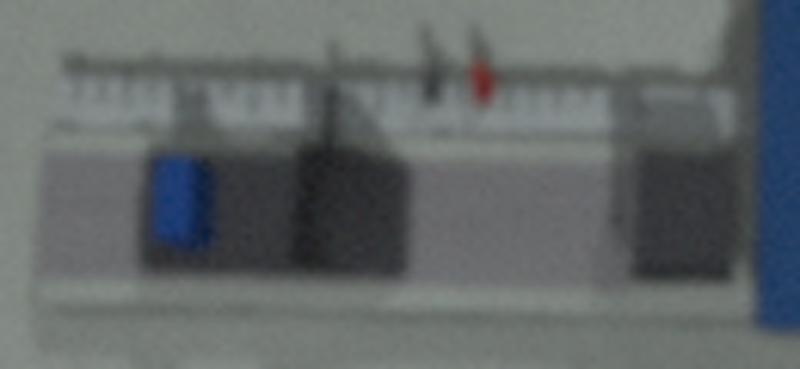

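Top crop: red clip at (483,80), pointer line at about x=330 and grip at (180,200), which agrees with the fits. I'll pin the tester's lateral position from the anvil and jaw edges.

```bash
cat > f4.py <<'E'
from fit0 import *
print('----')
c=C[1]; print("cam", -np.array(c["R"]).T@np.array(c["t"]), -np.array(C[0]["R"]).T@np.array(C[0]["t"]))
# anvil/jaw rows: predicted for tester pose
for th in(-.03,-.02):
  for tx in(.5955,.600):
    p=[tx,.0889,th]
    f=lambda P:np.round(proj(c,place(np.array(P)/1000,p)),1).tolist()
    print(th,tx,"anvil top+x,-x,bot-x",f([[22,-75,80],[-22,-75,80],[-22,-75,30]]),"face top/bot",f([[0,-60,80],[0,-60,30]]),
     "bed edges",f([[35,0,30],[-35,0,30],[-35,0,0]]),"bed end -x side",f([[-35,-90,30],[-35,120,30]]))
print("red top", at_z(c,(243.5,191),.046), "proj mid")
g=C[1]["img"].mean(2)
for x in(180,185,240,250,260): print("col",x,[int(v) for v in g[180:236,x]])
E
python3 f4.py | sed -n '/----/,$p'
```

```text
----
cam [ 0.47555281 -0.01370066  0.95600308] [1.07323185 0.92424166 0.86147043]
-0.03 0.5955 anvil top+x,-x,bot-x [[272.5, 204.2], [272.1, 223.6], [272.8, 225.8]] face top/bot [[265.6, 213.7], [266.7, 216.5]] bed edges [[242.0, 201.5], [240.9, 230.7], [242.3, 231.8]] bed end -x side [[279.0, 231.5], [190.2, 229.7]]
-0.03 0.6 anvil top+x,-x,bot-x [[272.5, 202.2], [272.1, 221.6], [272.8, 224.0]] face top/bot [[265.6, 211.7], [266.7, 214.6]] bed edges [[242.0, 199.6], [240.9, 228.8], [242.3, 230.0]] bed end -x side [[279.0, 229.6], [190.2, 227.8]]
-0.02 0.5955 anvil top+x,-x,bot-x [[272.5, 203.8], [272.2, 223.2], [272.9, 225.5]] face top/bot [[265.7, 213.4], [266.7, 216.2]] bed edges [[241.8, 201.5], [241.0, 230.7], [242.4, 231.8]] bed end -x side [[279.2, 231.1], [190.3, 230.2]]
-0.02 0.6 anvil top+x,-x,bot-x [[272.4, 201.9], [272.2, 221.2], [272.9, 223.6]] face top/bot [[265.6, 211.4], [266.7, 214.4]] bed edges [[241.8, 199.6], [241.1, 228.8], [242.4, 230.0]] bed end -x side [[279.1, 229.2], [190.4, 228.4]]
red top [0.65282583 0.08263462 0.046     ] proj mid
col 180 [129, 129, 130, 
[... 707 characters left out ...]
6, 105, 108, 105, 103, 102, 103, 107, 108, 109, 109, 110, 110, 110, 121, 127, 132, 131, 115, 103, 108, 113, 116, 118, 116, 118]
col 250 [132, 129, 131, 130, 133, 133, 129, 128, 114, 101, 91, 98, 111, 123, 127, 130, 135, 138, 133, 121, 115, 124, 128, 122, 116, 109, 105, 108, 104, 104, 105, 106, 107, 105, 108, 105, 106, 107, 105, 107, 107, 107, 110, 110, 118, 124, 130, 128, 118, 110, 108, 111, 115, 114, 117, 115]
col 260 [133, 134, 134, 130, 133, 130, 133, 129, 115, 99, 92, 95, 108, 117, 127, 131, 136, 135, 131, 121, 115, 123, 127, 125, 116, 111, 108, 105, 106, 109, 106, 106, 102, 103, 105, 103, 106, 105, 106, 106, 107, 102, 105, 107, 113, 122, 125, 123, 119, 113, 108, 112, 114, 116, 115, 113]
```

```bash
cat > f5.py <<'E'
from fit0 import *
print('----')
for n,uv,z in(("fr-x",(285.5,213),.08),("fr+x",(271.25,219.5),.08),("bot+x",(275,233.75),.03),("bot-x",(285.75,228),.03)): print(n,at_z(C[0],uv,z))
print("top: anvil edge",at_z(C[1],(268.3,212),.08),"toe",at_z(C[1],(230.8,212),.03))
print("deck end",at_z(C[1],(187,214),.05))
s=C[0]["img"]
a=cv2.resize(s[195:275,255:325],(700,800),interpolation=cv2.INTER_CUBIC)[:600]
for p,col in(([.6005,.083,-.03],(0,255,255)),([.5960,.0889,-.03],(255,0,255))):
  for pts in([[22,-60,30],[22,-60,80],[-22,-60,80],[-22,-60,30],[22,-60,30]],):
    q=((proj(C[0],place(np.array(pts)/1000,p))-[255,195]+.5)*10).astype(int)
    cv2.polylines(a,[q],False,col,1)
cv2.imwrite("pics/av.png",a)
E
python3 f5.py | sed -n '/----/,$p'
```

```text
----
fr-x [0.57080425 0.01834931 0.08      ]
fr+x [0.6187457  0.02627454 0.08      ]
bot+x [0.60961084 0.03065906 0.03      ]
bot-x [0.57123874 0.02207223 0.03      ]
top: anvil edge [0.59747283 0.02294237 0.08      ] toe [0.60540534 0.11429468 0.03      ]
deck end [0.59901835 0.21347809 0.05      ]
```

View pics/av.png

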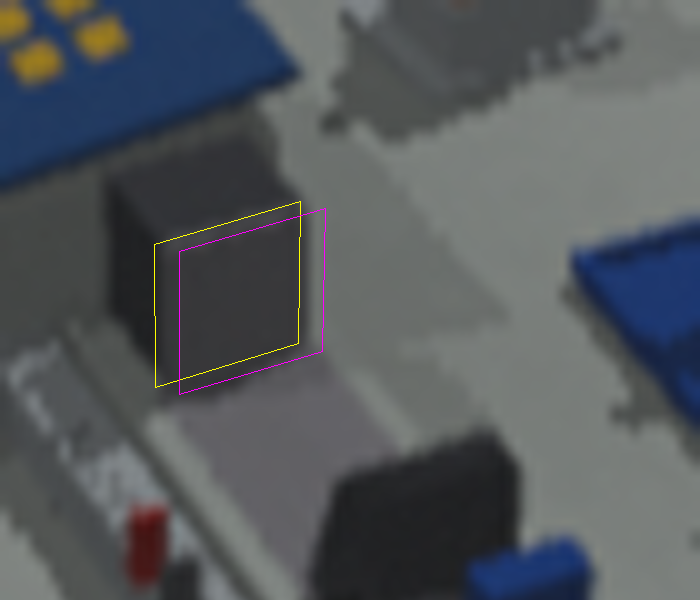

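The yellow outline, for tester pose (0.6005, 0.083, yaw −0.03), fits the anvil face in both views. The blue slab isn't where I assumed it was relative to the tester. The red clip gives a gap of about 31 mm, so one spacer is needed. Next I'll move the jaw.

```bash
cat > mv.py <<'E'
from rig import r,cams
import numpy as np
from scipy.spatial.transform import Rotation as Ro
T=np.array([.6005,.083,-.03]); GO=r.grasp_offset
def ori(yaw):
    best=None;q0=r.sense()["joints"]
    c,s=np.cos(yaw),np.sin(yaw)
    return [Ro.from_matrix(np.array([[k*c,k*s,0],[k*s,-k*c,0],[0,0,-1]]).T).as_rotvec() for k in(1,-1)]
def w(x,y,z,p=T): # local mm->world m
    c,s=np.cos(p[2]),np.sin(p[2]);x,y=x/1e3,y/1e3
    return np.array([p[0]+c*x-s*y,p[1]+s*x+c*y,z/1e3])
def loc(P,p=T):
    c,s=np.cos(p[2]),np.sin(p[2]);d=np.array(P)[:2]-p[:2];return np.array([c*d[0]+s*d[1],-s*d[0]+c*d[1],P[2]])*1e3 if len(P)>2 else None
def st(m=""):
    s=r.sense();print(m,"t",round(s["time"],2),"tcp_t",np.round(loc(s["tool_pos"]),1),"F",np.round(s["force"],1),"w",round(s["gripper_width"],3),"j6",round(s["joints"][5],2));return s
E
cat > s1.py <<'E'
from mv import *
y=108.4; zt=30+47-GO*1e3
for o in ori(T[2]): 
    q=r.inverse_kinematics(w(0,y,160),o); print(None if q is None else np.round(q,2))
o=min(ori(T[2]),key=lambda o:abs(r.inverse_kinematics(w(0,y,160),o)[5]) if r.inverse_kinematics(w(0,y,160),o) is not None else 9)
r.move_ptp(w(0,y,160),o); st("above")
print(r.line_to(w(0,y,zt),max_force=12)); st("down")
r.grab(); st("grab")
p=np.array(r.sense()["tool_pos"]); 
print(r.line_to(w(0,y-58.5,zt),rate=.06,max_force=35)); st("moved")
r.ungrasp(); st("open")
r.line_to(w(0,y-58.5,200),rate=.2)
r.move_ptp(w(-60,y+150,230),o); st()
E
python3 s1.py
```

```text
[ 0.25  0.52  1.31 -0.    1.31  0.28]
None
above t 3.59 tcp_t [ -0.4 109.4 160.2] F [-0.   0.3  0.9] w 1.001 j6 0.28
False
down t 4.42 tcp_t [  0.5 108.7  59.4] F [ 0.5  0.1 -0.2] w 0.999 j6 0.28
grab t 5.07 tcp_t [  0.6 108.5  59.1] F [ 2.1 -0.3  5.1] w 0.286 j6 0.28
False
moved t 6.19 tcp_t [ 0.5 50.9 59.2] F [1.5 6.6 5.7] w 0.287 j6 0.19
open t 6.81 tcp_t [-0.  49.9 58.2] F [0.4 0.2 0.3] w 0.998 j6 0.19
 t 8.55 tcp_t [-59.5 257.2 229.3] F [-0.1 -0.4 -0.1] w 0.999 j6 0.53
```

```bash
cat > s2.py <<'E'
from rig import r,cams
import cv2
from h import *
C=[cams.capture(n) for n in("scene","top")]
np.save("C.npy",C,allow_pickle=True)
a=cv2.resize(C[0]["img"][230:270,255:305],(640,512),interpolation=cv2.INTER_CUBIC)[:300]
b=cv2.resize(C[1]["img"][182:207,215:262],(640,340),interpolation=cv2.INTER_CUBIC)[:300]
a=cv2.convertScaleAbs(a,alpha=1.5);b=cv2.convertScaleAbs(b,alpha=1.3)
cv2.imwrite("pics/p1.png",np.vstack([a,b]))
H=[cv2.cvtColor(c["img"],cv2.COLOR_BGR2HSV) for c in C]
G=[];
for h,q in zip(H,[(280,225,310,262),(205,195,228,222)]):
    m=np.zeros(h.shape[:2],np.uint8);x0,y0,x1,y1=q;m[y0:y1,x0:x1]=((h[...,0]>100)&(h[...,0]<125)&(h[...,1]>95))[y0:y1,x0:x1];print(m.sum(),np.argwhere(m).min(0),np.argwhere(m).max(0));G.append(m>0)
gb=[box(-15,15,-7,7,50,90)]
for cs,ms in((C,G),(C[:1],G[:1]),(C[1:],G[1:])):
    p,e=fit(cs,ms,gb,[.602,.13],[0]);print(p,e)
    from mv import loc
    print(loc([p[0],p[1],0]))
E
python3 s2.py
```

```text
180 [235 291] [252 302]
135 [204 215] [219 224]
[0.60152725 0.13410982 0.07721142] 21.992189558371102
[-0.50627325 51.11763157  0.        ]
[0.60144581 0.13346965 0.18848852] 12.265566204018466
[-0.56847744 50.47531446  0.        ]
[ 0.60141627  0.13445225 -0.0250226 ] 6.716149837496946
[-0.62747581 51.45658288  0.        ]
```

View pics/p1.png

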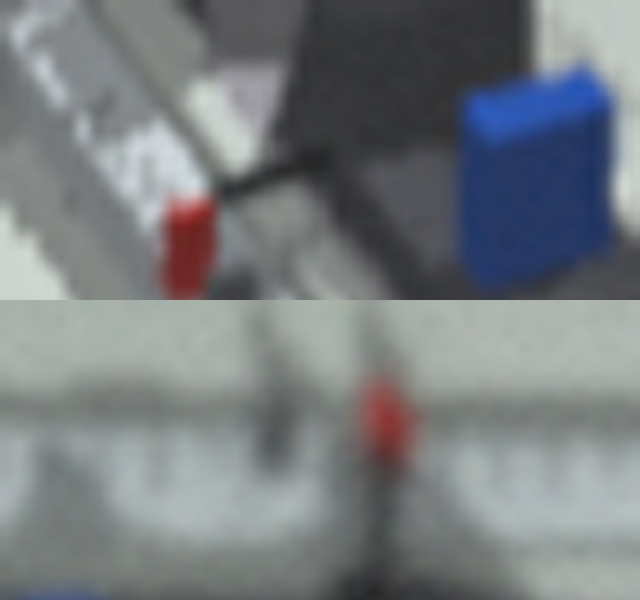

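```bash
cat > s3.py <<'E'
from h import *
from mv import loc,T
C=list(np.load("C.npy",allow_pickle=True))
H=[cv2.cvtColor(c["img"],cv2.COLOR_BGR2HSV) for c in C]
B=lambda m:cv2.GaussianBlur(m.astype(float),(0,0),1.)
M=[]
for c,q in zip(C,[(262,240,277,258),(238,183,250,198)]):
    im=c["img"].astype(float);red=im[...,2]-np.maximum(im[...,0],im[...,1]);m=np.zeros(red.shape);x0,y0,x1,y1=q;m[y0:y1,x0:x1]=red[y0:y1,x0:x1].clip(0);M.append(m/np.percentile(m[m>10],85));
M=[m.clip(0,1) for m in M]
for hx in(2,3,4,5):
  for z0 in(24,34):
    P=[box(-hx,hx,-2,2,z0,46)]
    o=[]
    for idx in((0,1),(0,),(1,)):
      f=lambda p:sum(((cv2.GaussianBlur(render(C[i],P,[p[0],p[1],T[2]]),(0,0),.6)-M[i])**2).sum() for i in idx)
      q=minimize(f,[.654,.083],method="Nelder-Mead",options=dict(initial_simplex=[[.654,.083],[.660,.083],[.654,.088]]));o.append((np.round(loc([*q.x,0])[:2],1),round(q.fun,2)))
    print(hx,z0,o)
# pointer: ridge points
g=[c["img"].mean(2) for c in C]
def sub(a): # centroid of darkness
    d=(np.median([a[0],a[-1]])-a).clip(0);return (d*np.arange(len(a))).sum()/d.sum()
tp=[(239+sub(g[1][v,239:248]),v) for v in(196,197,198,199)]
sp=[(u,240+sub(g[0][240:249,u])) for u in(273,274,275,276,277)]
print(tp,sp); print(g[1][193:202,238:250].astype(int)); print(g[0][238:252,270:281].astype(int))
def res(p):  # y_t,z line
    e=[]
    L=lambda x:[T[0]+np.cos(T[2])*x-np.sin(T[2])*p[0],T[1]+np.sin(T[2])*x+np.cos(T[2])*p[0],p[1]]
    for c,pts in((C[0],sp),(C[1],tp)):
        a,b=proj(c,[L(.02),L(.06)]);n=np.array([-(b-a)[1],(b-a)[0]]);n/=np.linalg.norm(n)
        e+=[(np.array(q)-a)@n for q in pts]
    return np.array(e)
from scipy.optimize import least_squares
q=least_squares(res,[0,.045],x_scale=[.001,.001]);print("pointer y_t,z mm",q.x*1e3,q.fun)
for z in(.04,.045,.05):
  for nm,sl in(("scene",slice(0,len(sp))),("top",slice(len(sp),None))):
    print(z,nm,least_squares(lambda y:res([y[0],z])[sl],[0],x_scale=[.001]).x*1e3)
E
python3 s3.py
```

```text
2 24 [(array([55. ,  3.7]), np.float64(2.37)), (array([54.1,  2.9]), np.float64(1.41)), (array([55.7,  3.8]), np.float64(0.54))]
2 34 [(array([54.8,  4. ]), np.float64(7.46)), (array([56.6,  7.6]), np.float64(4.64)), (array([55.4,  3.2]), np.float64(1.19))]
3 24 [(array([54.7,  3.8]), np.float64(2.26)), (array([54.1,  3.3]), np.float64(1.52)), (array([55.9,  3.8]), np.float64(0.23))]
3 34 [(array([54.6,  4.2]), np.float64(5.73)), (array([56.3,  8.3]), np.float64(3.39)), (array([54.7,  3.2]), np.float64(0.47))]
4 24 [(array([54.6,  3.7]), np.float64(4.25)), (array([54.2,  3.3]), np.float64(3.13)), (array([55.6,  4. ]), np.float64(0.58))]
4 34 [(array([54.6,  4. ]), np.float64(5.98)), (array([56.2,  7.6]), np.float64(3.6)), (array([54.7,  3.4]), np.float64(0.34))]
5 24 [(array([54.6,  3.6]), np.float64(8.13)), (array([54.2,  3.2]), np.float64(6.25)), (array([55.4,  3.9]), np.float64(1.58))]
5 34 [(array([55. ,  4.5]), np.float64(7.6)), (array([56.2,  7.1]), np.float64(4.61)), (array([54.6,  3.3]), np.float64(0.62))]
[(np.float64(242.29807692307693), 196), (np.float64(242.42268041237114
[... 992 characters left out ...]
  66  43  32  32  35  31  32]
 [133  77  44  41  34  44  55  64  61  46  39]
 [110  67  45  49  64  75  81  86  81  64  48]
 [ 63  52  72  71  80  90  89  90  88  75  60]
 [ 42  52  86  85  77  85  91  88  87  76  67]
 [ 41  50  82  89  81  80  86  81  81  75  77]
 [ 42  52  81  86  84  79  79  74  81  82  87]
 [ 43  56  79  75  74  77  75  73  89  90  89]
 [ 44  55  61  56  56  71  73  70  87  99  91]]
pointer y_t,z mm [ 3.37304041 47.29372381] [-0.95806625 -1.04592649 -0.16008209  0.95220626  1.21815424 -0.03805658
  0.1227896  -0.02776327 -0.05694198]
0.04 scene [-4.25653377]
0.04 top [4.2060177]
0.045 scene [0.97368371]
0.045 top [3.63499943]
0.05 scene [6.20391552]
0.05 top [3.06398328]
```

The pointer is within about 0.6 mm of the red clip (pointer 3.1, red 3.7 mm in the camera frame, corrected via the grip), so the jaw is set. Its gap comes out at about 33 mm, which means one spacer. Now I'll fit the spacers.

```bash
cat > s4.py <<'E'
from h import *
C=list(np.load("C.npy",allow_pickle=True))
H=[cv2.cvtColor(c["img"],cv2.COLOR_BGR2HSV) for c in C]
def reg(m,q):
    o=np.zeros(m.shape,bool);x0,y0,x1,y1=q;o[y0:y1,x0:x1]=m[y0:y1,x0:x1];return o
sp=[box(-20,20,-10,10,6,58),box(-12,12,-6,6,58,93)]
po=[sp[1]]
nb=(H[1][...,1]<100)|(H[1][...,2]<36)|(H[1][...,0]<90)|(H[1][...,0]>130)
dark=C[0]["img"].max(2)<45
fits={}
def show(im,i,ms,P,p,q,S):
    a=cv2.resize(im,None,fx=S,fy=S,interpolation=cv2.INTER_CUBIC)
    for X in P:
        h=cv2.convexHull(((proj(C[i],place(X,p))+.5)*S).astype(np.float32));cv2.polylines(a,[h.astype(np.int32)],True,(255,0,255),1)
    return a
A=cv2.resize(C[1]["img"],None,fx=8,fy=8,interpolation=cv2.INTER_CUBIC);D=cv2.resize(C[0]["img"],None,fx=6,fy=6,interpolation=cv2.INTER_CUBIC)
for n,qt,g in(("A",(190,268,212,296),(.42,.20)),("B",(222,268,242,297),(.42,.13)),("C",(250,272,268,299),(.42,.06))):
    m=reg(nb,qt);p,e=fit(C[1:],[m],sp,at_z(C[1],((qt[0]+qt[2])/2,(qt[1]+qt[3])/2),.06),[-.4,-.2,0,.2,.4]);print(n,p,round(e,1),m.sum())
    pr=proj(C[0],place(po[0],p));x0,y0=(pr.min(0)-5).astype(int);x1,y1=(pr.max(0)+5).astype(int)
    md=reg(dark,(x0,y0,x1,y1));p2,e2=fit(C[:1],[md],po,p,[p[2]]);print("  scene post",p2,round(e2,1),md.sum())
    fits[n]=p
    for I,i,S in((A,1,8),(D,0,6)):
        for X in sp: cv2.polylines(I,[cv2.convexHull(((proj(C[i],place(X,p))+.5)*S).astype(np.float32)).astype(np.int32)],True,(255,0,255),1)
a=A[262*8:304*8,184*8:280*8];d=D[190*6:262*6,320*6:372*6]
o=np.zeros((600,800,3),np.uint8);a=cv2.resize(a,None,fx=.6,fy=.6,interpolation=cv2.INTER_AREA);o[:a.shape[0],:a.shape[1]]=a;d=d[:,:800-470];o[:d.shape[0],470:470+d.shape[1]]=d
cv2.imwrite("pics/spc.png",o)
E
python3 s4.py
```

```text
A [ 0.44491515  0.17964014 -0.27699011] 15.1 255
  scene post [ 0.44328373  0.17910494 -0.32727606] 31.8 145
B [ 0.43998009  0.10931817 -0.10315661] 15.5 218
  scene post [ 0.42433816  0.10284158 -0.00856805] 65.0 254
C [0.43108502 0.04847145 0.08969399] 6.4 204
  scene post [0.42980891 0.04776709 0.68931504] 25.9 114
```

View pics/spc.png

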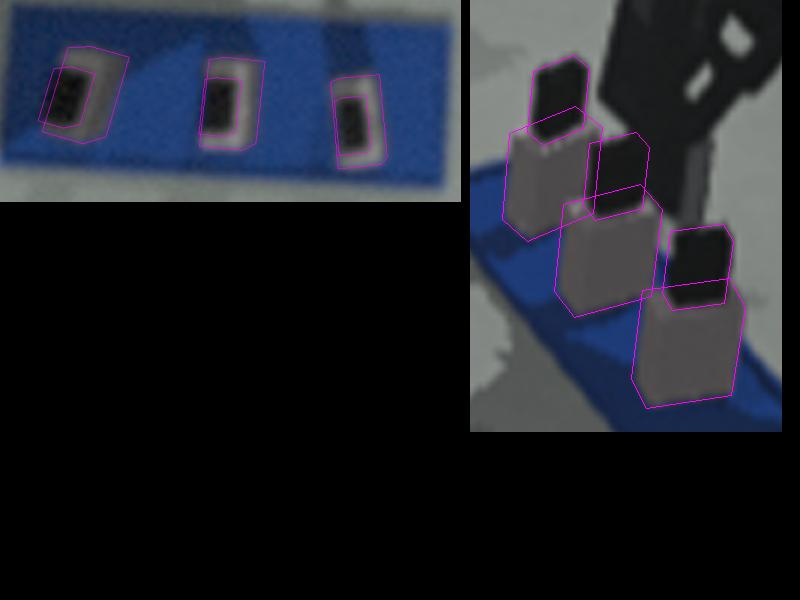

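The overlays fit all three spacers tightly in both views. I'll use spacer C at (0.431, 0.048), which has a yaw of 0.09 and sits at the end of the row.

```bash
cat > s5.py <<'E'
from mv import *
pc=np.array([.4310,.0480,.09])
ok=[o for o in ori(pc[2]) if r.inverse_kinematics(w(0,0,62,pc),o) is not None]
o=min(ok,key=lambda o:abs(r.inverse_kinematics(w(0,0,62,pc),o)[5]))
z0=81-GO*1e3
r.move_ptp(w(0,0,190,pc),o)
print(r.line_to(w(0,0,z0,pc),max_force=8)); st("down")
r.grab(); s=st("grab")
r.line_to(w(0,0,z0+115,pc)); st("lift")
ot=min([q for q in ori(T[2]) if r.inverse_kinematics(w(0,-47,z0+115),q) is not None],key=lambda q:abs(r.inverse_kinematics(w(0,-47,z0+115),q)[5]))
r.move_ptp(w(0,-47,z0+115),ot); st("over")
zb=z0+24
print(r.line_to(w(0,-47,zb+12),rate=.12)); 
print(r.line_to(w(0,-47,zb+1.5),rate=.03,max_force=5)); st("near bed")
print(r.line_to(w(0,-56,zb+1.5),rate=.01,max_force=4)); st("anvil")
E
python3 s5.py
```

```text
False
down t 10.87 tcp_t [-167.9  -39.9   62.9] F [-0.3  0.4  0.6] w 1.002 j6 -0.06
grab t 11.65 tcp_t [-168.5  -40.1   62.2] F [ 1.2 -0.7  0.4] w -0.004 j6 -0.06
lift t 12.57 tcp_t [-168.8  -40.1  176.4] F [ 0.3 -0.3  0.3] w 0.001 j6 -0.06
over t 13.28 tcp_t [ -0.8 -47.  176.2] F [-0.5  0.5  0.4] w 0.001 j6 0.03
False
False
near bed t 14.58 tcp_t [ -0.  -47.   87.7] F [-0.6  0.8 -0.5] w -0.003 j6 0.03
False
anvil t 15.63 tcp_t [ -0.  -55.9  87.8] F [ 0.9  0.1 -0.4] w 0.0 j6 0.01
```

The gripper closed on nothing (width 0). I'll lift, back off and look before going on.

```bash
cat > s6.py <<'E'
from mv import *
import cv2
s=r.sense(); p=np.array(s["tool_pos"]); r.line_to(p+[0,0,.11],rate=.25); r.ungrasp()
r.move_ptp(w(-60,250,230),s["orientation"]); st()
C=[cams.capture(n) for n in("scene","top")]; np.save("C.npy",C,allow_pickle=True)
a=cv2.resize(C[0]["img"][175:290,250:390],(560,460),interpolation=cv2.INTER_CUBIC)
b=cv2.resize(C[1]["img"][175:310,165:355],(560,398),interpolation=cv2.INTER_CUBIC)
o=np.vstack([a,b]);o=cv2.resize(o,None,fx=.69,fy=.69,interpolation=cv2.INTER_AREA);cv2.imwrite("pics/miss.png",o)
E
python3 s6.py
```

```text
t 18.2 tcp_t [-59.4 248.9 229.9] F [ 0.7 -0.9  0.8] w 0.998 j6 0.52
```

View pics/miss.png

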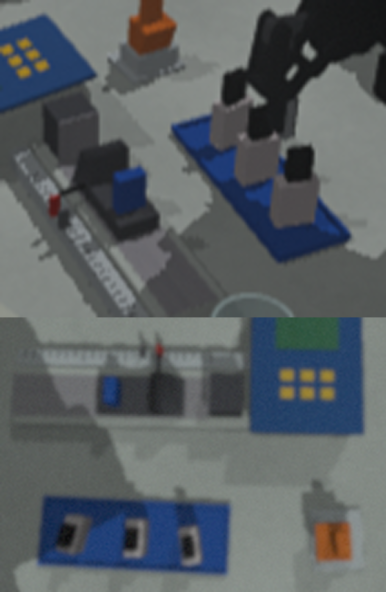

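The three spacers are all still standing on the tray. I'll refit C to see whether it moved, then go back to the grasp pose and look before closing.

```bash
python3 s4.py; cat > s7.py <<'E'
from mv import *
import cv2
from h import proj
pc=np.array([.4310,.0480,.09])
o=min([o for o in ori(pc[2]) if r.inverse_kinematics(w(0,0,62,pc),o) is not None],key=lambda o:abs(r.inverse_kinematics(w(0,0,62,pc),o)[5]))
r.move_ptp(w(0,0,150,pc),o); s=r.sense(); print(s["tool_pos"],Ro.from_rotvec(s["orientation"]).as_matrix().round(2).tolist(),GO)
C=[cams.capture(n) for n in("scene","top")]
a=cv2.resize(C[0]["img"][150:270,290:400],(550,600),interpolation=cv2.INTER_CUBIC)
for P,c in(((.431,.048,.15),(0,0,255)),((.431,.048,.093),(0,255,255)),((.431,.048,.062),(255,0,255))):
    u=(proj(C[0],[P])[0]-[290,150]+.5)*5; cv2.circle(a,tuple(int(v) for v in u),4,c,-1)
cv2.imwrite("pics/g1.png",a)
E
python3 s7.py
```

```text
A [ 0.44502463  0.17951555 -0.23535985] 16.1 254
  scene post [0.44318291 0.17946501 0.4657013 ] 19.0 128
B [ 0.43920055  0.10938047 -0.10022674] 15.9 213
  scene post [0.42526385 0.10245859 0.11986235] 58.6 240
C [0.43105961 0.04845261 0.09049187] 7.1 202
  scene post [0.41781524 0.04331335 0.17288731] 39.5 150
[0.43175863 0.04832899 0.15048092] [[1.0, 0.09, 0.0], [0.09, -1.0, 0.0], [0.0, -0.0, -1.0]] 0.0187
```

View pics/g1.png

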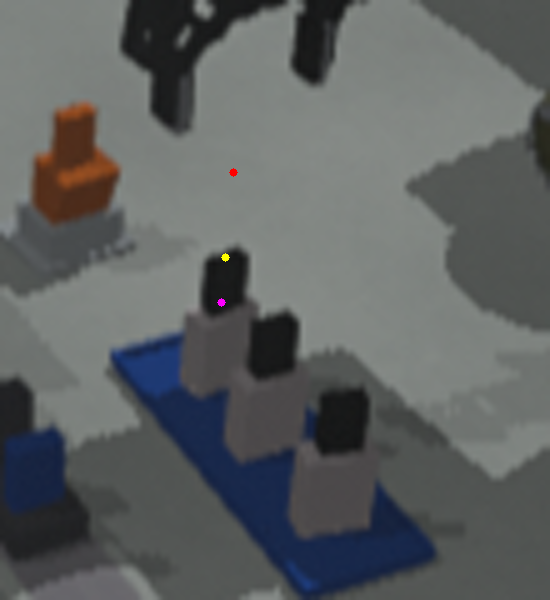

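The open fingertips, midpoint (247,107), show well above the projected TCP at (233,172). That is about 44 mm, where the 13 mm swing-back was expected. The real tips therefore seem to sit about 25–30 mm higher than reported, so the gripper would have closed just above the post. I'll check by touching the shut fingers down gently on clear bench.

```bash
cat > s8.py <<'E'
from mv import *
s=r.sense();o=s["orientation"]
r.grab(); 
P=np.array([.43,-.045,.06]); r.move_ptp(P,o); st("pre")
C=[cams.capture(n) for n in("scene","top")]; np.save("C2.npy",C,allow_pickle=True)
print(r.line_to(P+[0,0,-.052],rate=.05,max_force=6)); s=st("touch");print(s["tool_pos"])
r.line_to(P+[0,0,.1],rate=.25)
import cv2
from h import proj
ims=[]
for c in C:
    u=proj(c,[P])[0];x,y=(u-[25,35]).astype(int)
    a=cv2.resize(c["img"][y:y+50,x:x+50],(400,400),interpolation=cv2.INTER_CUBIC);v=((u-[x,y]+.5)*8).astype(int);cv2.circle(a,tuple(int(k) for k in v),3,(0,0,255),-1);ims.append(a);print(x,y)
cv2.imwrite("pics/tip.png",np.hstack(ims))
E
python3 s8.py
```

```text
pre t 20.97 tcp_t [-166.2 -132.9   60.6] F [-0.4 -0.2  1.1] w -0.001 j6 -0.28
False
touch t 22.26 tcp_t [-166.4 -133.1    8.3] F [0.3 0.3 0.3] w 0.005 j6 -0.28
[ 0.43019675 -0.04504482  0.00826615]
291 158
274 252
```

View pics/tip.png

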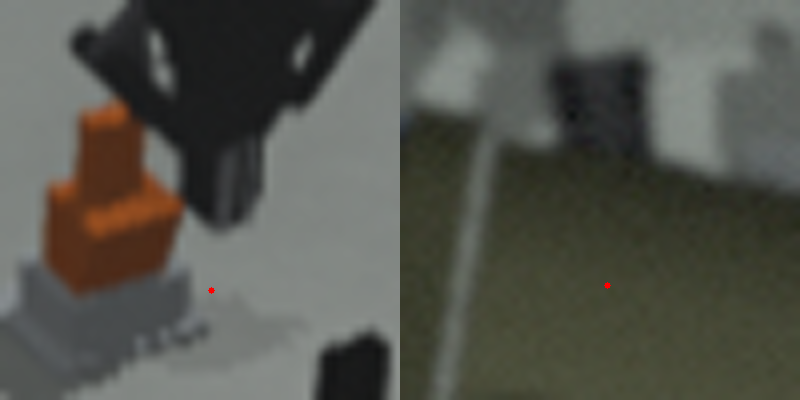

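At a reported 8 mm there was no contact. The scene view shows the shut tip at (222,225), about 27 mm above the projected TCP at (211,290). I'll touch down properly to measure the offset.

```bash
cat > s9.py <<'E'
from mv import *
P=np.array([.43,-.045,.06])
r.line_to([.43,-.045,.006],rate=.25)
try: print(r.line_to([.43,-.045,-.045],rate=.03,max_force=5))
except r.MotionError as e: print("ME",e)
s=st("touch");print(s["tool_pos"])
r.line_to([.43,-.045,.12],rate=.3)
r.ungrasp();st()
E
python3 s9.py
```

```text
True
touch t 24.92 tcp_t [-166.6 -133.   -29.7] F [-3.5  0.3 11.4] w -0.001 j6 -0.28
[ 0.42998754 -0.04499116 -0.02967769]
 t 26.35 tcp_t [-166.6 -133.   120. ] F [-0.2  0.3 -0.6] w 1.001 j6 -0.28
```

Contact came at a reported −29 mm, so the real tips sit about 28.5 mm above the reported TCP. I'll correct every height by that and retry.

```bash
cat > s10.py <<'E'
from mv import *
import sys
ZB=28.5
pc=np.array([.4310,.0480,.09])
o=min([o for o in ori(pc[2]) if r.inverse_kinematics(w(0,0,62,pc),o) is not None],key=lambda o:abs(r.inverse_kinematics(w(0,0,62,pc),o)[5]))
z0=81-GO*1e3-ZB
r.move_ptp(w(0,0,z0+70,pc),o)
print(r.line_to(w(0,0,z0,pc),rate=.12,max_force=8)); st("down")
r.grab(); s=st("grab")
if s["gripper_width"]<.1: r.ungrasp(); sys.exit("miss")
r.line_to(w(0,0,z0+100,pc),rate=.2); s=st("lift")
if s["gripper_width"]<.1: sys.exit("lost")
ot=min([q for q in ori(T[2]) if r.inverse_kinematics(w(0,-47,z0+100),q) is not None],key=lambda q:abs(r.inverse_kinematics(w(0,-47,z0+100),q)[5]))
r.move_ptp(w(0,-47,z0+100),ot); st("over")
zb=z0+24
r.line_to(w(0,-47,zb+12),rate=.12)
print(r.line_to(w(0,-47,zb+2),rate=.03,max_force=5)); s=st("near bed")
print(r.line_to(w(0,-57,loc(s["tool_pos"])[2]),rate=.01,max_force=4)); st("anvil")
E
python3 s10.py
```

```text
False
down t 27.55 tcp_t [-167.9  -40.4   34.4] F [-0.3  0.2  1. ] w 0.998 j6 -0.06
grab t 28.14 tcp_t [-168.2  -40.    34.1] F [-0.3 -0.3  6.3] w 0.269 j6 -0.06
lift t 28.79 tcp_t [-168.9  -40.1  132.7] F [-0.2 -0.1 -2.7] w 0.268 j6 -0.06
over t 29.5 tcp_t [ -1. -47. 132.] F [-0.2  0.1 -1.8] w 0.267 j6 0.03
True
near bed t 30.39 tcp_t [ -0.2 -46.2  68.4] F [ 1.9  2.5 -1. ] w 0.263 j6 0.03
True
anvil t 30.73 tcp_t [ -0.5 -46.3  67.7] F [ 1.4  3.  -0.2] w 0.273 j6 0.03
```

```bash
cat > s11.py <<'E'
from mv import *
z=57.8
s=r.sense();p=loc(s["tool_pos"])
r.line_to(w(0,p[1]+2.5,p[2]),rate=.03); st("backed")
print(r.line_to(w(0,p[1]+2.5,z-4),rate=.03,max_force=5)); s=st("bed?")
E
python3 s11.py
```

```text
backed t 30.98 tcp_t [ -0.2 -43.9  67.4] F [ 0.8  0.7 -1.8] w 0.267 j6 0.03
True
bed? t 31.42 tcp_t [ -0.2 -43.9  55.2] F [-1.1 -0.1  6.5] w 0.269 j6 0.03
```

```bash
cat > s12.py <<'E'
from mv import *
r.line_to(w(0,-43.9,57.5),rate=.02); st("up")
print(r.line_to(w(0,-55,57.5),rate=.01,max_force=4)); s=st("anvil")
y=loc(s["tool_pos"])[1]
print(r.line_to(w(0,y,53),rate=.015,max_force=4)); st("bed")
r.ungrasp(); st("open")
C=[cams.capture(n) for n in("scene","top")]; np.save("C3.npy",C,allow_pickle=True)
E
python3 s12.py
```

```text
up t 31.7 tcp_t [ -0.1 -43.9  57.2] F [ 0.3  0.1 -1.5] w 0.267 j6 0.03
True
anvil t 32.21 tcp_t [ -0.2 -46.3  57.2] F [0.9 2.1 0.1] w 0.268 j6 0.03
True
bed t 32.44 tcp_t [ -0.1 -46.1  55.2] F [-1.8  0.1  6.7] w 0.269 j6 0.03
open t 33.08 tcp_t [ -0.3 -46.   54.8] F [ 0.9 -0.3 -1. ] w 1.001 j6 0.03
```

```bash
cat > s13.py <<'E'
from mv import *
import cv2
from h import proj,place,box
r.line_to(w(0,-46,125),rate=.25)
s=r.sense(); r.move_ptp([.434,-.121,.19],s["orientation"]); st()
C=[cams.capture(n) for n in("scene","top")]; np.save("C3.npy",C,allow_pickle=True)
ims=[]
for i,(x0,y0,x1,y1,S) in enumerate([(255,185,315,245,9),(225,182,300,237,7)]):
    a=cv2.resize(C[i]["img"],None,fx=S,fy=S,interpolation=cv2.INTER_CUBIC)
    for yc,col in((-50,(255,0,255)),):
        for X in(box(-20,20,yc-10,yc+10,30,82),box(-12,12,yc-6,yc+6,82,117)):
            cv2.polylines(a,[cv2.convexHull(((proj(C[i],place(X,T))+.5)*S).astype(np.float32)).astype(np.int32)],True,col,1)
    q=((proj(C[i],place(np.array([[22,-60,80],[-22,-60,80],[-22,-60,30]])/1e3,T))+.5)*S).astype(np.int32);cv2.polylines(a,[q],False,(0,255,255),1)
    ims.append(cv2.resize(a[y0*S:y1*S,x0*S:x1*S],(400,(y1-y0)*400//(x1-x0))))
h=max(i.shape[0] for i in ims);cv2.imwrite("pics/sp.png",np.hstack([cv2.copyMakeBorder(i,0,h-i.shape[0],0,0,0) for i in ims]))
E
python3 s13.py
```

```text
t 34.55 tcp_t [-159.8 -208.5  189.5] F [ 0.  -0.3  0.7] w 0.999 j6 -0.32
```

View pics/sp.png

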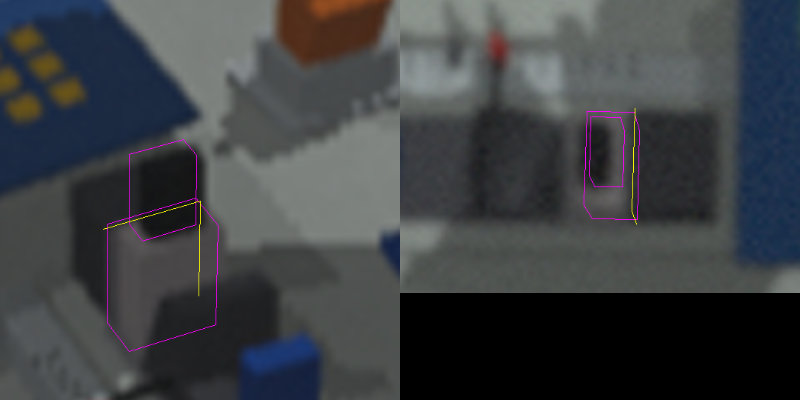

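```bash
cat > s14.py <<'E'
from h import *
from mv import T,loc
C=list(np.load("C3.npy",allow_pickle=True))
g=C[1]["img"].mean(2)
print("cols 254..276");
for v in range(203,225,2): print(v,g[v,254:277].astype(int))
g0=C[0]["img"].mean(2)
print("scene cols 266..292")
for v in range(203,240,3): print(v,g0[v,264:292].astype(int))
for yc in(-50,-46.5): 
  print(yc,"body top",proj(C[1],place(box(-20,20,yc-10,yc+10,82,82)[::2],T)).round(1).tolist(),"post",proj(C[1],place(box(-12,12,yc-6,yc+6,117,117)[::2],T)).round(1).tolist())
  print("  scene body top",proj(C[0],place(box(-20,20,yc-10,yc+10,82,82)[::2],T)).round(1).tolist(),"foot",proj(C[0],place(box(-20,20,yc-10,yc+10,30,30)[::2],T)).round(1).tolist())
E
python3 s14.py
```

```text
cols 254..276
203 [107 107  98  90  90  85  82  85  84  90  92  96  90  82  65  56  52  52
  54  52  58  54  57]
205 [67 68 78 76 70 59 50 46 52 62 80 89 87 71 56 46 48 48 37 40 42 48 43]
207 [49 59 68 71 59 43 36 27 34 36 57 80 84 71 55 44 42 40 44 43 44 40 43]
209 [43 57 69 73 57 40 28 24 28 36 56 79 80 70 54 44 43 45 40 40 44 39 42]
211 [48 55 65 66 55 38 31 29 26 32 58 79 80 70 56 48 43 45 46 42 47 41 46]
213 [48 53 64 63 52 45 28 31 27 38 58 78 81 67 55 50 43 42 45 46 42 37 43]
215 [43 52 63 66 58 47 38 35 30 42 64 84 81 66 50 46 41 45 46 44 45 46 44]
217 [43 52 68 71 76 69 68 61 70 75 83 91 84 68 51 44 43 43 43 42 46 44 42]
219 [43 53 63 72 81 81 84 85 92 92 99 96 86 69 49 42 44 42 43 42 42 44 45]
221 [44 56 62 68 72 74 77 73 74 76 78 79 73 62 47 37 42 42 40 40 40 37 36]
223 [59 62 69 71 68 68 71 70 71 72 69 70 65 64 54 55 48 51 52 51 48 52 49]
scene cols 266..292
203 [ 45  44  45  45  45  44  44  45  44  44  45  44  43  43  44  42  41  45
  50  69  99 115 126 123  88  80  81  82]
206 [ 45  44  44  45  44  44  44  42  42  42  45  47  56  60  59  67  68  76
  89  88  94 110 110 
[... 1063 characters left out ...]
 31 33]
239 [84 86 85 80 71 77 84 83 82 78 70 64 47 36 34 34 36 34 33 33 32 32 32 32
 33 31 34 48]
-50 body top [[268.0, 220.2], [259.1, 220.0], [268.4, 202.5], [259.6, 202.4]] post [[265.5, 214.6], [260.0, 214.5], [265.8, 203.6], [260.3, 203.5]]
  scene body top [[283.9, 214.3], [287.2, 218.3], [270.6, 218.1], [273.8, 222.3]] foot [[283.7, 229.1], [286.9, 233.2], [270.7, 233.0], [273.8, 237.2]]
-46.5 body top [[266.4, 220.2], [257.5, 220.0], [266.9, 202.5], [258.0, 202.4]] post [[263.9, 214.5], [258.3, 214.4], [264.2, 203.5], [258.7, 203.4]]
  scene body top [[284.5, 215.0], [287.8, 219.0], [271.2, 218.8], [274.4, 223.0]] foot [[284.2, 229.8], [287.5, 233.9], [271.3, 233.8], [274.4, 238.0]]
```

The stop at y≈−46.3 came twice, at different heights, and the camera also puts the spacer at about −46. I take that as real anvil contact, meaning my anvil edge estimate was roughly 4 mm off in y. The remaining gap is about 9–10 mm, so no second spacer fits. Next is the wedge.

```bash
cat > s15.py <<'E'
from mv import *
import sys
pw=np.array([.4346,-.1148,0.0])
def best(yaw,P): return min([q for q in ori(yaw) if r.inverse_kinematics(P,q) is not None],key=lambda q:abs(r.inverse_kinematics(P,q)[5]))
o=best(pw[2],w(0,0,100,pw)); z0=39.5
r.move_ptp(w(0,0,100,pw),o)
print(r.line_to(w(0,0,z0,pw),rate=.12,max_force=8)); st("down")
r.grab(); s=st("grab")
if s["gripper_width"]<.1: r.ungrasp(); sys.exit("miss")
r.line_to(w(0,0,z0+45,pw),rate=.12); r.line_to(w(0,0,168,pw),rate=.2); s=st("lift")
ot=best(T[2],w(0,-19,168)); r.move_ptp(w(0,-19,168),ot); st("over")
r.line_to(w(0,-19,125),rate=.1); st("above")
print(r.line_to(w(0,-19,108.5),rate=.03,max_force=4)); s=st("entered")
E
python3 s15.py
```

```text
False
down t 35.75 tcp_t [-159.1 -202.9   40.7] F [-0.1  0.1  0.3] w 1.001 j6 -0.34
grab t 36.34 tcp_t [-159.6 -202.8   39.9] F [-0.1  0.7  5.6] w 0.27 j6 -0.34
lift t 37.43 tcp_t [-160.4 -202.5  166.5] F [ 0.4  0.3 -2.3] w 0.272 j6 -0.34
over t 38.39 tcp_t [ -0.5 -20.  167.5] F [-0.2 -0.1 -1.5] w 0.265 j6 0.07
above t 38.98 tcp_t [  0.2 -19.3 125.5] F [ 1.1  0.  -0.8] w 0.27 j6 0.08
False
entered t 39.67 tcp_t [ 1.000e-01 -1.900e+01  1.086e+02] F [ 0.7 -0.2 -0.5] w 0.268 j6 0.08
```

```bash
cat > s16.py <<'E'
from mv import *
print(r.line_to(w(0,-29,108.5),rate=.008,max_force=3)); s=st("spacer contact")
y=loc(s["tool_pos"])[1]
r.line_to(w(0,y+.3,108.5),rate=.01); st("eased")
print(r.line_to(w(0,y+.3,65),rate=.012,max_force=4)); s=st("tight?")
r.wait(.3); st("hold")
E
python3 s16.py
```

```text
True
spacer contact t 40.29 tcp_t [-1.000e-01 -2.200e+01  1.083e+02] F [1.8 2.  0.5] w 0.269 j6 0.07
eased t 40.54 tcp_t [-1.000e-01 -2.170e+01  1.083e+02] F [-0.   1.3 -0.4] w 0.261 j6 0.07
True
tight? t 42.18 tcp_t [  0.1 -21.7  92.6] F [ 0.7 -0.9  3.6] w 0.267 j6 0.07
hold t 42.48 tcp_t [  0.  -21.7  92.6] F [-0.4 -1.6  5.7] w 0.273 j6 0.07
```

```bash
cat > s17.py <<'E'
from mv import *
s=r.sense(); p=loc(s["tool_pos"])
print(r.line_to(w(0,p[1]-4,p[2]),rate=.006,max_force=3)); s=st("nudge -y")
p=loc(s["tool_pos"])
print(r.line_to(w(0,p[1],60),rate=.008,max_force=3)); s=st("press"); r.wait(.3); s=st("hold")
C=[cams.capture(n) for n in("scene","top")]; np.save("C4.npy",C,allow_pickle=True)
C0=np.load("C3.npy",allow_pickle=True)
import cv2
# jaw/spacer shift between before/after: blue grip and red clip in scene/top
for i,(x0,y0,x1,y1) in enumerate([(280,225,310,262),(205,195,228,222)]):
    for c in(C0[i],C[i]):
        h=cv2.cvtColor(c["img"],cv2.COLOR_BGR2HSV)[y0:y1,x0:x1];m=(h[...,0]>100)&(h[...,0]<125)&(h[...,1]>95);print(i,m.sum(),(np.argwhere(m).mean(0)[::-1]+[x0,y0]).round(2))
E
python3 s17.py
```

```text
True
nudge -y t 42.77 tcp_t [  0.1 -21.8  92.6] F [0.4 1.4 5.1] w 0.265 j6 0.07
True
press t 43.23 tcp_t [  0.1 -21.8  92.6] F [-0.6  0.1  4.4] w 0.271 j6 0.07
hold t 43.52 tcp_t [  0.1 -21.7  92.6] F [-0.9  0.2  6.1] w 0.27 j6 0.07
0 184 [296.38 243.36]
0 182 [296.34 243.52]
1 135 [219.45 210.95]
1 73 [219.56 212.53]
```

```bash
cat > s18.py <<'E'
from mv import *
import cv2
A,B=np.load("C3.npy",allow_pickle=True)[0],np.load("C4.npy",allow_pickle=True)[0]
f=lambda c:cv2.cvtColor(c["img"],cv2.COLOR_BGR2GRAY)[225:265,262:310].astype(np.float32)
print(cv2.phaseCorrelate(f(A),f(B)))
r.wait(.3); st("final"); r.hand_in()
E
python3 s18.py
```

```text
((-0.3940645828529341, -0.46565920533419103), 0.5319089616338412)
final t 43.92 tcp_t [  0.1 -21.7  92.6] F [-1.2  0.1  4.8] w 0.268 j6 0.07
the job is handed in; nothing more can be done
```

I set the jaw at the red clip, stood one spacer against the anvil, and pressed the wedge in until it was tight. I handed in at 43.9 s, still gripping and pressing.

- **Jaw:** the pointer measured 3.1 mm and the red clip 3.7 mm along the bed, so it sits about 0.6 mm towards the anvil.
- **Spacer:** pushing it towards the anvil stopped firmly at the same place twice, at different heights. About 8–9 mm was left, so a second 20 mm spacer does not fit.
- **Wedge:** it came tight with its foot about 29 mm above the bed. A nudge towards the spacer was resisted at once, and further downward pressing gave no movement. The wrist read about 5 N upward at hand-in.
- **Jaw after pressing:** the blue grip's centroid in the scene camera moved by no more than 0.2 px, so the jaw appears not to have moved.

These checks disagreed or failed:
- **Tool height:** the fingertips really sit about 28.5 mm above the reported TCP. My first spacer grasp therefore closed on nothing, without moving anything. I measured the offset by touching the bench gently and corrected for it.
- **Anvil position:** the camera estimate and the contact differed by about 4 mm. I relied on the contact.
- **Top camera at the end:** the gripper partly hid the jaw grip, so that view could not confirm the jaw had stayed put.
- **Last image comparison:** a patch correlation around the clip and jaw gave a low-confidence shift of about 0.5 px, and I did not rely on it.

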